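# Break down a cured glue press

## Robot

A 7-joint arm with a two-finger parallel gripper is mounted at the origin on the work surface. World frame = base frame: x ahead of the robot, y to its left, z up, the work surface at z = 0. Lengths are in m, angles in rad, forces in N, time in s.
With the tool pointing down it reaches from about 0.425 to 0.925 m from the base axis. Payload 6.8 kg.
Tool frame: the origin (TCP) lies between the finger pads; the fingertips stand r.tcp_to_tips ahead of it and the grasp point (between the pads) lies 3 mm ahead of it (r.tcp_to_tips is the distance from the TCP to the fingertips, in m); z points along the fingers, y is the line along which they close (so a half turn about z gives the same grasp; the last joint's range is limited). The gripper opens to 85 mm and grips with 20 to 120 N. Pads are 22 mm wide; open, the fingers measure 114 mm over their backs; the gripper's body (76 mm by 85 mm) begins 54 mm behind the grasp point. The pads swing forward as they close: fully open they stand 13 mm farther back than shut.
Start: joints at [1.002, 0.477, 0.022, 1.555, -0.011, 1.109, -0.083], TCP at [0.3, -0.605, 0.253] pointing down, gripper open.
Joint ranges: [-2.96, 2.96], [-0.34, 2.1], [-1.41, 1.46], [0.24, 2.44], [-1.37, 4.51], [0.17, 1.92], [-2.96, 2.96]. Speed limits (rad/s): [2.39, 2.39, 3.14, 3.14, 3.14, 3.14, 3.14].

## Interface

Orientations are given as a rotation vector (axis times angle).
In Python, from bench import r gives the robot as it stands. The module is installed in compiled form; this text tells all that it offers.
- The arm moves only by the tool step_arm, never from a script. Its argument "moves" is a list of rows, each an object of numbers: "rx", "ry", "rz": the turn, a rotation vector about the tool's x, y, z in degrees; "dx", "dy", "dz": the shift along the tool's x, y, z in mm; "gripper": the opening, from -1 (shut) to 1 (fully open). In form: [{"rx": .., "ry": .., "rz": .., "dx": .., "dy": .., "dz": .., "gripper": ..}, ...]. A call has 1 to 20 rows; each row shifts and turns the commanded pose from where the row before left it, along the tool's axes as they then stand; what a row does not reach is not made up. A row lasts 1/8 s, in which the tool goes at most 62.5 mm and 10.7 degrees, less where a joint would pass 70% of its speed; a pose out of reach is approached as far as the arm can. A call is refused whole if a number of a shift passes 62.5 or a number of a turn 10.7, either way. A call with a gripper value outside its range is refused whole. The fingers move at their own pace and stop on an object; "grip_force" is the grip in N (left out, the last holds). Time passes only in rows, so rows that do not move let the fingers close. It gives the time, the measured TCP pose, the force, the opening and the grip force at its end, in the units of the state.
- r.get_obs(): the state, without advancing time (a new reading comes with each control period).
- r.grab_frame(name): name is "scene" or "top" or "wrist"; returns the picture (384x512x3 uint8, blue, green, red); there is no depth.
- r.camera_info(name): a dict with "mtx" (3x3 intrinsics, pixels), "D" ([k1, k2, p1, p2, k3] as OpenCV has them; the pictures are not rectified), "rvec" (rotation vector, rad) and "tvec" (3), from world to camera coordinates, as OpenCV has them. Camera axes: x right, y down, z forward; pixel columns grow to the right and rows downward; lengths in m; the calibration is good to about 2 mm. A picture is of the moment at which its call begins: read the wrist's pose just before it. camera_info takes no time and is no camera call; for the wrist camera it gives the pose at the moment of the call.
- r.hand_in(): hands the job in; it is judged then, once.
The state is a dict: "clock": time; "joints": joint angles; "qvel": joint speeds; "tau": joint torques, N m; "tcp_pos": TCP position; "orientation": TCP orientation; "contact_force": force on the tool from outside, world axes, zero at the start; "moment": the same for the moment, N m; "grip_width": finger opening in m; "gripper_force": force on a finger pad.
Only numpy, scipy, OpenCV 4.12 (cv2) and the standard library are available. Lean on these libraries where they do the work, as an engineer would, in place of code of your own. Each camera call takes 0.05 s, during which the arm holds its last target. There are 200 camera calls.

## Task

The glue has set: take the press stack down from the top, one piece at a time, keeping every piece upright and setting it down rather than dropping it. Put each of the two steel weights into the round recess of the wooden block made for its size, lay the plywood pressing board squarely on top of the pile of boards like it, and stand the glued sample, white side up, in the middle of the scale's steel pan. Don't knock over the glue can.

Things in the scene. Friction and masses are not known exactly. Their poses are not given: they have to be found in the camera images.
- weight200: Small steel weight, an upright disc 36 mm in diameter and 25 mm high, about 0.2 kg. Starts on top of the larger weight, as the top of the stack. Origin: centre of its underside; z up.
- weight500: Large steel weight, an upright disc 56 mm in diameter and 26 mm high, about 0.5 kg. Starts lying on the loose plywood pressing board, under the small weight. Origin: centre of its underside; z up.
- caul: Loose plywood pressing board (caul), 96 mm long (its x) by 54 mm wide (its y) by 18 mm thick, about 65 g, with dark brown release film on its top face and plain ply edges. Starts lying on the sample's white board, under the two weights, lengthwise along the sample. Origin: centre of its underside; z up.
- sample: Glued sample, one rigid piece, about 0.21 kg, at the bottom of the stack on the bench: a pine block 160 mm long (its x) by 56 mm wide (its y) by 38 mm high with a white trim board 110 x 56 mm, 19 mm thick, glued centrally on top; 57 mm high in all. Origin: centre of its underside; z up.
- block200: Small wooden weight block, fixed to the bench, 70 mm square and 12 mm high, with a round flat-bottomed recess 54 mm in diameter and 6 mm deep in the middle of its top (recess floor 6 mm above the bench). The place of the small weight. Origin: centre of its underside, on the recess axis; z up.
- block500: Large wooden weight block, fixed to the bench, 90 mm square and 12 mm high, with a round flat-bottomed recess 76 mm in diameter and 6 mm deep in the middle of its top (recess floor 6 mm above the bench). The place of the large weight. Origin: centre of its underside, on the recess axis; z up.
- caul_pile: Fixed pile of two plywood pressing boards just like the loose one, each 96 x 54 x 18 mm, brown film up, lying flat; its top is 36 mm above the bench. Origin: centre of the underside of the pile, below the middle of its upper board; x along the upper board's length, z up.
- scale: Bench scale, fixed: a grey box 180 x 180 mm with, on the side towards the robot, a black front panel with a display, and on top a flat rectangular steel pan, 130 mm (x) by 166 mm (y), that does not move. The pan's top is 52 mm above the bench, higher than the rest of the scale. Origin: on the bench right below the middle of the pan; x points from the display to the back, z up.
- glue_can: Loose steel glue can with a blue and white label band and dark screw cap, 57 mm in diameter and 88 mm high, standing upright among the things. To be left standing. Origin: centre of its underside; z up.

How it is judged:
At the end, for the whole second after the job is handed in: Each weight flat in its own block's recess (centred within 10 mm); the caul flat on the pile, within 12 mm and 0.17 rad; the sample flat, white side up, on the pan within 20 mm of its middle; all at rest, the glue can standing (horizontal distance between weight200 and block200 below 0.01 m and z of weight200 in the frame of block200 between 0.003 and 0.009 m and horizontal distance between weight500 and block500 below 0.0105 m and z of weight500 in the frame of block500 between 0.003 and 0.009 m and horizontal distance between caul and caul_pile below 0.012 m and z of caul in the frame of caul_pile between 0.033 and 0.04 m and angle between the x axis of caul and the x axis of caul_pile, either way round below 0.17 rad and horizontal distance between sample and scale below 0.02 m and z of sample in the frame of scale between 0.049 and 0.056 m and angle between each of weight200, weight500, caul, sample's own z axis and vertical below 0.06 rad and linear speed of each of weight200, weight500, caul, sample below 0.02 m/s and angular speed of each of weight200, weight500, caul, sample below 0.2 rad/s and angle between glue_can's own z axis and vertical below 0.1 rad); the robot touches nothing.
It fails at once if a piece of the stack is tipped over or badly tilted (more than 0.5 rad) (angle between any of weight200, weight500, caul, sample's own z axis and vertical above 0.5 rad).
It fails at once if a piece is shifted more than 40 mm with the next one still lying on it (not one at a time) ((distance between weight200 and weight500 below 0.036 m and distance of weight500 from where it was at the start of the episode above 0.04 m) or (distance between weight500 and caul below 0.032 m and distance of caul from where it was at the start of the episode above 0.04 m) or (distance between caul and sample below 0.066 m and distance of sample from where it was at the start of the episode above 0.04 m)).
It fails at once if a piece is dropped: it moves faster than 0.5 m/s (a fall of about 13 mm) without being held ((contact force between weight200 and the fingers below 0.05 N and linear speed of weight200 above 0.5 m/s) or (contact force between weight500 and the fingers below 0.05 N and linear speed of weight500 above 0.5 m/s) or (contact force between caul and the fingers below 0.05 N and linear speed of caul above 0.5 m/s) or (contact force between sample and the fingers below 0.05 N and linear speed of sample above 0.5 m/s)).
It fails at once if the glue can is knocked over (tilted more than 0.5 rad) (angle between glue_can's own z axis and vertical above 0.5 rad).
It also fails if it takes over 122 s, if anything falls off the work surface, if the arm or the gripper's body presses on something with over 40 N, if the wrist force passes 120 N, or if a joint passes its speed limit or range.

## Working session

There is one attempt and no reset: what is moved stays moved. The work goes in short steps, Python scripts to look and compute and a tool call to move; the robot and the scene stay as the last step left them, time stands still between calls to the robot, and variables do not carry over. Pictures are saved under pics/ and viewed, at most 16 in all, crops included, and the job is handed in when it is done.

Besides the shell and the picture viewer there is one more tool, called after ">>>" as a command line: name --argument value ..., lists and objects as JSON in quotes. step_arm: Moves the arm, as the interface text tells. Its arguments: {"type":"object","properties":{"moves":{"type":"array","items":{"type":"object","properties":{"rx":{"type":"number"},"ry":{"type":"number"},"rz":{"type":"number"},"dx":{"type":"number"},"dy":{"type":"number"},"dz":{"type":"number"},"gripper":{"type":"number"}}}},"grip_force":{"type":"number"}},"required":["moves"]}

```bash
mkdir -p pics
python3 - <<'E'
from bench import r
import cv2,numpy as np
o=r.get_obs();print(o['tcp_pos'],o['orientation'],o['grip_width'],r.tcp_to_tips,o['clock'])
for n in("scene","top"):
    cv2.imwrite(f"pics/{n}0.png",r.grab_frame(n)); c=r.camera_info(n); R=cv2.Rodrigues(c['rvec'])[0]; print(n,c['mtx'].tolist(),c['D'],(-R.T@c['tvec'].ravel()),R.round(2).tolist())
E
```

```text
[ 0.29988029 -0.60410519  0.25231263] [-3.05686206e+00 -7.17046884e-01  8.80390380e-04] 0.08538295170485 0.022 0.0
scene [[346.64776507873205, 0.0, 257.8127657938918], [0.0, 346.64776507873205, 196.26589899505393], [0.0, 0.0, 1.0]] [-0.01168156  0.          0.          0.          0.        ] [1.06152124 0.03117192 0.55731239] [[-0.1, 0.99, 0.02], [0.62, 0.08, -0.78], [-0.78, -0.07, -0.63]]
top [[370.1991665730215, 0.0, 252.8649534731844], [0.0, 370.1991665730215, 188.62444640344248], [0.0, 0.0, 1.0]] [-0.05757445  0.          0.          0.          0.        ] [0.4609548  0.01087759 0.98015016] [[-0.01, -1.0, 0.02], [-1.0, 0.01, -0.06], [0.06, -0.02, -1.0]]
```

View pics/scene0.png

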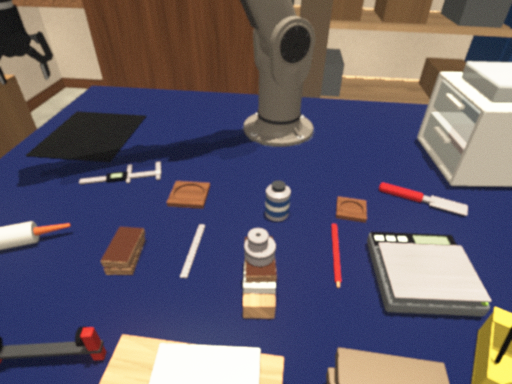

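View pics/top0.png

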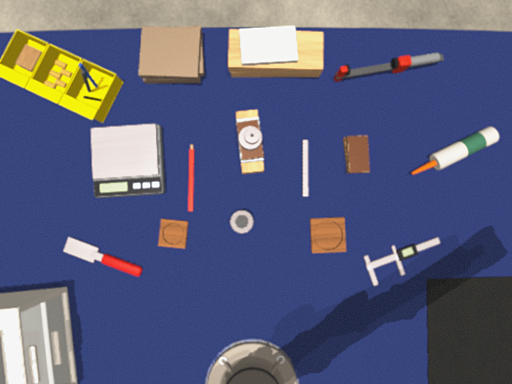

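The scene view shows the stack at about (260,275) with the can behind it at (277,200). In the top view, the stack is at (250,138), the scale at (127,160), block200 at (173,234), block500 at (328,235), the pile at (357,154) and the can at (242,221).

```bash
cat > h.py <<'E'
from bench import r
import cv2,numpy as np
def unproj(n,px,z,c=None):
    c=c or r.camera_info(n); R=cv2.Rodrigues(np.array(c['rvec']))[0]; t=np.array(c['tvec']).ravel()
    p=cv2.undistortPoints(np.array(px,float).reshape(-1,1,2),np.array(c['mtx']),np.array(c['D'])).reshape(-1,2)
    d=np.c_[p,np.ones(len(p))]@R; C=-R.T@t
    return (C+d*((z-C[2])/d[:,2])[:,None])[:,:2]
def proj(n,P,c=None):
    c=c or r.camera_info(n)
    return cv2.projectPoints(np.array(P,float).reshape(-1,3),np.array(c['rvec']),np.array(c['tvec']),np.array(c['mtx']),np.array(c['D']))[0].reshape(-1,2)
def state():
    o=r.get_obs(); R=cv2.Rodrigues(np.array(o['orientation']))[0]
    print('t%.2f'%o['clock'],'tcp',np.round(o['tcp_pos'],4),'x',R[:,0].round(3),'y',R[:,1].round(3),'z',R[:,2].round(3),'w%.4f'%o['grip_width'],'F',np.round(o['contact_force'],1))
    return o,R
def go(x,y,z=None,yaw=None):
    o,R=state(); d=R.T@(np.array([x,y,o['tcp_pos'][2] if z is None else z])-o['tcp_pos'])
    print('move tool mm',(d*1e3).round(1))
    if yaw is not None: # yaw: world angle of tool y (mod 180)
        a=np.degrees(np.arctan2(R[1,1],R[0,1])); e=(np.degrees(yaw)-a+90)%180-90
        print('tool rz deg',-e)
E
python3 - <<'E'
from h import *
state()
im=cv2.imread("pics/top0.png")
cv2.imwrite("pics/topc.png",cv2.resize(im[95:275,80:400],None,fx=2.5,fy=2.5,interpolation=cv2.INTER_CUBIC))
f=im.astype(int);  m=((f[...,0]-f[...,2])<30).astype('uint8')
m[f.sum(2)<90]=0
n,l,s,c=cv2.connectedComponentsWithStats(m)
for i in range(1,n):
    x,y,w,h,a=s[i]
    if a>150 and 90<x+w/2<390 and 100<y+h/2<260: print(s[i],c[i].round(1),cv2.minAreaRect(np.argwhere(l==i)[:,::-1].astype(np.float32)))
E
```

```text
t0.10 tcp [ 0.2999 -0.6042  0.2524] x [ 0.896  0.445 -0.   ] y [ 0.445 -0.896 -0.002] z [-0.001  0.001 -1.   ] w0.0852 F [ 0.6 -0.8  0.1]
[ 235  109   30   66 1558] [249.6 141.2] ((249.9295654296875, 141.00839233398438), (64.40237426757812, 25.392127990722656), 83.21102905273438)
[  90  123   75   75 5101] [127.2 160.1] ((127.13273620605469, 159.99114990234375), (71.30838012695312, 72.90484619140625), 86.18592071533203)
[343 135  27  39 946] [356.4 153.6] ((356.1896667480469, 153.72415161132812), (38.22803497314453, 25.30919075012207), 86.633544921875)
[302 139   7  58 391] [304.9 168. ] ((304.9999694824219, 167.49998474121094), (5.999999046325684, 56.99999237060547), 0.0)
[187 144   8  68 447] [190.7 178.1] ((190.74964904785156, 177.51629638671875), (6.737538814544678, 67.07111358642578), 1.2453643083572388)
[230 210  24  24 456] [241.5 221.2] ((241.5, 221.5), (23.0, 23.0), 90.0)
[ 309  217   38   37 1292] [327.6 234.9] ((327.5411682128906, 234.8229522705078), (35.95508575439453, 36.054962158203125), 87.1375961303711)
[157 218  32  31 831] [172.7 233.3] ((172.75003051757812, 233.25), (28.933063507080078, 28.8226318359375), 6.34019136428833)
[  63  237   80   40 1139] [ 99.7 256.6] ((103.26712036132812, 257.78765869140625), (82.04584503173828, 17.205047607421875), 20.556045532226562)
```

View pics/topc.png

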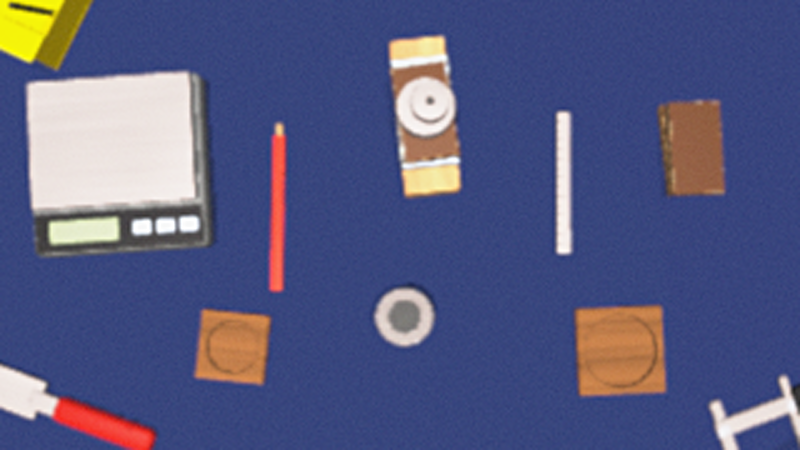

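The crop shows the small weight centred at (430,101) and the large one at (425,107). The pine ends run from (416,39) to (432,193). The pan corners are roughly (27,84), (190,71), (196,204) and (33,209), the pile film spans (668–724, 100–194), and the recesses are at (233,346) and (621,350).

Run:
```python
from h import *
def q(name,pts,z):
    w=unproj('top',[(80+u/2.5,95+v/2.5) for u,v in pts],z); print(name,w.round(4).tolist(),'mean',w.mean(0).round(4)); return w
q('w200',[(430,101)],.126);q('w500',[(425,107)],.101)
w=q('pine',[(389,41),(443,37),(460,191),(405,196)],.038); d=w[:2].mean(0)-w[2:].mean(0);print('yaw',np.arctan2(d[1],d[0]),np.linalg.norm(d))
w=q('pan',[(27,84),(190,71),(196,204),(33,210)],.052);
for i in range(4): d=w[i]-w[(i+1)%4];print(np.degrees(np.arctan2(d[1],d[0])),np.linalg.norm(d))
w=q('pile',[(668,102),(720,100),(724,192),(670,194)],.036);
for i in range(4): d=w[i]-w[(i+1)%4];print(np.degrees(np.arctan2(d[1],d[0])),np.linalg.norm(d))
print('b200',q('b',[(201,310),(270,315),(264,384),(195,378)],.012));print('b500',q('b',[(576,309),(661,306),(665,392),(580,396)],.012))
q('r200',[(233,346)],.012);q('r500',[(621,350)],.012);q('can',[(405,316)],.088)
go(0.655,0.012,.25,0)
```

```text
w200 [[0.633, -0.0053]] mean [ 0.633  -0.0053]
w500 [[0.6323, -0.0009]] mean [ 0.6323 -0.0009]
pine [[0.7139, 0.0347], [0.7177, -0.0212], [0.5574, -0.0366], [0.5528, 0.0197]] mean [ 0.6355 -0.0009]
yaw 0.09385652435984915 0.16143359239570176
pan [[0.6704, 0.4036], [0.6813, 0.2367], [0.5457, 0.2298], [0.5415, 0.3952]] mean [0.6097 0.3163]
93.74483463933659 0.16729479571585537
2.8829220031844662 0.13583271409568695
-88.56677952091158 0.1654253473895681
-176.27256483527694 0.12914502981536125
pile [[0.6486, -0.2547], [0.6505, -0.3097], [0.554, -0.3108], [0.5524, -0.2539]] mean [ 0.6014 -0.2823]
91.99552189774751 0.05511972815186231
0.6045849796398325 0.09648345504168025
-88.40119241174753 0.056845291542187135
179.57166003681033 0.09614745620277532
b [[0.4384, 0.2339], [0.4324, 0.1619], [0.361, 0.1685], [0.3679, 0.2402]] mean [0.3999 0.2011]
b200 [[0.43839078 0.23388375]
 [0.43243544 0.16189816]
 [0.36099391 0.16847645]
 [0.36791453 0.24024834]]
b [[0.4347, -0.1579], [0.4365, -0.248], [0.3465, -0.2502], [0.344, -0.1604]] mean [ 0.3904 -0.2041]
b500 [[ 0.43469172 -0.15788437]
 [ 0.43654238 -0.24799139]
 [ 0.34647541 -0.25022044]
 [ 0.3439591  -0.16040983]]
r200 [[0.4007, 0.2006]] mean [0.4007 0.2006]
r500 [[0.3911, -0.2045]] mean [ 0.3911 -0.2045]
can [[0.4322, 0.0205]] mean [0.4322 0.0205]
t0.10 tcp [ 0.2999 -0.6042  0.2524] x [ 0.896  0.445 -0.   ] y [ 0.445 -0.896 -0.002] z [-0.001  0.001 -1.   ] w0.0852 F [ 0.6 -0.8  0.1]
move tool mm [ 592. -394.    3.]
tool rz deg -63.598818579201975
```

>>> step_arm --moves '[{"dx": 20, "dy": -14}, {"dx": 40, "dy": -27, "rz": 2}, {"dx": 43, "dy": -27, "rz": 2}, {"dx": 45, "dy": -25, "rz": 2}, {"dx": 46, "dy": -23, "rz": 2}, {"dx": 47, "dy": -21, "rz": 2}, {"dx": 48, "dy": -20, "rz": 2}, {"dx": 48, "dy": -18, "rz": 2}, {"dx": 49, "dy": -16, "rz": 2}, {"dx": 49, "dy": -14, "rz": 2}, {"dx": 49, "dy": -13, "rz": 2}, {"dx": 50, "dy": -11, "rz": 1}, {"dx": 40, "dy": -8}, {"dx": 20, "dy": -4}, {}]' --grip_force 40

```text
invalid input at $.moves[0]: expected keys rx, ry, rz, dx, dy, dz, gripper
```

Run:
```python
from h import *
go(.633,-.003,.25,np.radians(95.4))
c=r.camera_info('wrist'); R=cv2.Rodrigues(np.array(c['rvec']))[0];print(-R.T@np.array(c['tvec']).ravel(),R.round(2).tolist())
cv2.imwrite('pics/w1.png',r.grab_frame('wrist'))
import pickle;pickle.dump(c,open('w1.pkl','wb'))
```

```text
t0.10 tcp [ 0.2999 -0.6042  0.2524] x [ 0.896  0.445 -0.   ] y [ 0.445 -0.896 -0.002] z [-0.001  0.001 -1.   ] w0.0852 F [ 0.6 -0.8  0.1]
move tool mm [ 565.6 -390.4    3. ]
tool rz deg 21.00118142079802
[ 0.36911389 -0.57005851  0.3737664 ] [[0.44, -0.9, -0.0], [-0.85, -0.42, 0.3], [-0.27, -0.13, -0.95]]
```

View pics/w1.png

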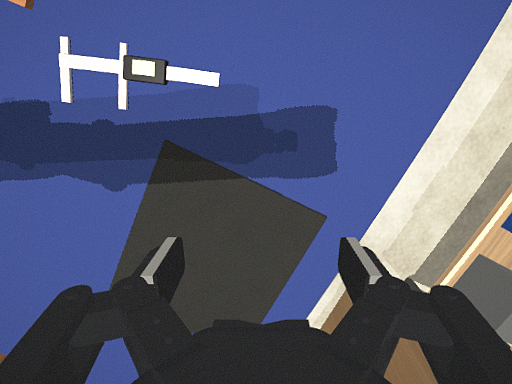

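The call was refused, so the wrist still sees only the caliper and the mat. Every row needs all the keys.

>>> step_arm --moves '[{"rx": 0, "ry": 0, "rz": 0, "dx": 20, "dy": -14, "dz": 0, "gripper": 1}, {"rx": 0, "ry": 0, "rz": 2, "dx": 40, "dy": -27, "dz": 0, "gripper": 1}, {"rx": 0, "ry": 0, "rz": 2, "dx": 43, "dy": -27, "dz": 0, "gripper": 1}, {"rx": 0, "ry": 0, "rz": 2, "dx": 45, "dy": -25, "dz": 0, "gripper": 1}, {"rx": 0, "ry": 0, "rz": 2, "dx": 46, "dy": -23, "dz": 0, "gripper": 1}, {"rx": 0, "ry": 0, "rz": 2, "dx": 47, "dy": -21, "dz": 0, "gripper": 1}, {"rx": 0, "ry": 0, "rz": 2, "dx": 48, "dy": -20, "dz": 0, "gripper": 1}, {"rx": 0, "ry": 0, "rz": 2, "dx": 48, "dy": -18, "dz": 0, "gripper": 1}, {"rx": 0, "ry": 0, "rz": 2, "dx": 49, "dy": -16, "dz": 0, "gripper": 1}, {"rx": 0, "ry": 0, "rz": 2, "dx": 49, "dy": -14, "dz": 0, "gripper": 1}, {"rx": 0, "ry": 0, "rz": 2, "dx": 49, "dy": -13, "dz": 0, "gripper": 1}, {"rx": 0, "ry": 0, "rz": 1, "dx": 50, "dy": -11, "dz": 0, "gripper": 1}, {"rx": 0, "ry": 0, "rz": 0, "dx": 40, "dy": -8, "dz": 0, "gripper": 1}, {"rx": 0, "ry": 0, "rz": 0, "dx": 20, "dy": -4, "dz": 0, "gripper": 1}, {"rx": 0, "ry": 0, "rz": 0, "dx": 0, "dy": 0, "dz": 0, "gripper": 1}]' --grip_force 40

```text
clock: 2.02
tcp_pos: [0.7959, -0.2175, 0.2521]
orientation: [-3.136, -0.153, 0.001]
contact_force: [0.5, -0.8, -0.1]
grip_width: 0.0856
gripper_force: 0.0
```

Run:
```python
from h import *
go(.633,-.003,.25,np.radians(95.4))
c=r.camera_info('wrist')
cv2.imwrite('pics/w2.png',r.grab_frame('wrist'))
import pickle;pickle.dump(c,open('w2.pkl','wb'))
```

```text
t2.02 tcp [ 0.7959 -0.2175  0.2521] x [ 0.995  0.098 -0.001] y [ 0.098 -0.995 -0.002] z [-0.001  0.002 -1.   ] w0.0856 F [ 0.5 -0.8 -0.1]
move tool mm [-141.1 -229.4    2.7]
tool rz deg 0.1989905277428079
```

View pics/w2.png

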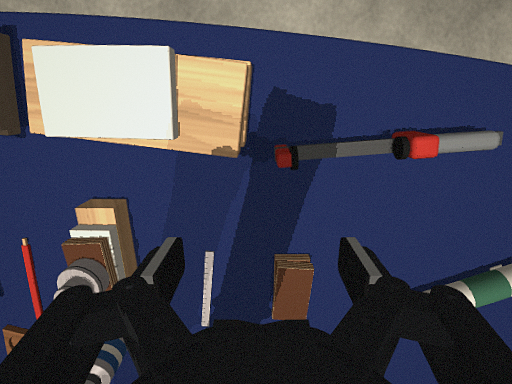

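The turn-compensation went the wrong way, so the tool is too far ahead. Orientation is right and the stack shows at left (80,270).

>>> step_arm --moves '[{"rx": 0, "ry": 0, "rz": 0, "dx": -15, "dy": -25, "dz": 0, "gripper": 1}, {"rx": 0, "ry": 0, "rz": 0, "dx": -26, "dy": -42, "dz": 0, "gripper": 1}, {"rx": 0, "ry": 0, "rz": 0, "dx": -30, "dy": -48, "dz": 0, "gripper": 1}, {"rx": 0, "ry": 0, "rz": 0, "dx": -30, "dy": -48, "dz": 0, "gripper": 1}, {"rx": 0, "ry": 0, "rz": 0, "dx": -26, "dy": -42, "dz": 0, "gripper": 1}, {"rx": 0, "ry": 0, "rz": 0, "dx": -15, "dy": -25, "dz": 0, "gripper": 1}, {"rx": 0, "ry": 0, "rz": 0, "dx": 0, "dy": 0, "dz": 0, "gripper": 1}, {"rx": 0, "ry": 0, "rz": 0, "dx": 0, "dy": 0, "dz": 0, "gripper": 1}]'

```text
clock: 3.08
tcp_pos: [0.6316, -0.0071, 0.2538]
orientation: [3.137, 0.145, 0.001]
contact_force: [0.6, -0.8, 0.6]
grip_width: 0.0855
gripper_force: 0.0
```

Run:
```python
from h import *
go(.633,-.003,.25,np.radians(95.4))
c=r.camera_info('wrist')
cv2.imwrite('pics/w3.png',r.grab_frame('wrist'))
import pickle;pickle.dump(c,open('w3.pkl','wb'))
```

```text
t3.08 tcp [ 0.6316 -0.0071  0.2538] x [0.996 0.093 0.001] y [ 0.093 -0.996  0.001] z [ 0.001 -0.001 -1.   ] w0.0855 F [ 0.6 -0.8  0.6]
move tool mm [ 1.8 -4.   3.8]
tool rz deg -0.08979648534113949
```

View pics/w3.png

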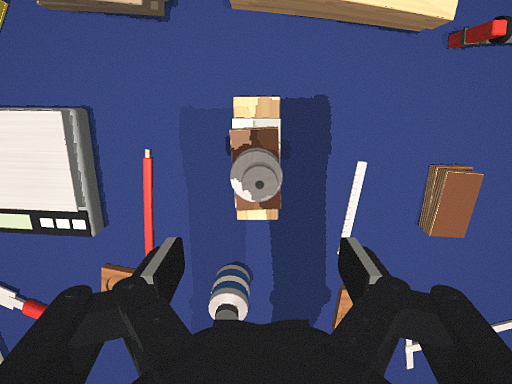

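The wrist view shows the small weight's top centred near (259,184), the large weight's rim near (257,175), and the board edges at x≈231–281.

Run:
```python
from h import *
import pickle;c=pickle.load(open('w3.pkl','rb'))
print('w200',unproj('',[(259.5,184)],.126,c),'w500',unproj('',[(231,176),(282,176)],.101,c),'caul top edge',unproj('',[(230,128),(280,127)],.075,c))
print('sample', unproj('',[(234,97),(280,97),(279,219),(236,219)],.038,c))
print('tcp',proj('',[(.6316,-.007,.25),(.633,-.005,.126)],c),'fingers',proj('',[(.6316,-.007+s*.043,.25-.009) for s in(-1,1)],c))
print('pile top',unproj('',[(441,168),(483,173),(466,238),(426,235)],.036,c))
```

```text
w200 [[ 0.6351952  -0.00523472]] w500 [[ 0.63386154  0.02501025]
 [ 0.63883404 -0.02865841]] caul top edge [[ 0.68114377  0.0317608 ]
 [ 0.68726312 -0.02283389]]
sample [[ 0.71474841  0.03311483]
 [ 0.71980891 -0.02173921]
 [ 0.56216444 -0.03827272]
 [ 0.5567235   0.02030561]]
tcp [[261.10448217 256.31240868]
 [259.05391617 186.13798264]] fingers [[335.8632276  253.63678366]
 [185.03922082 241.28031146]]
pile top [[ 0.65329061 -0.24518611]
 [ 0.65253157 -0.30740448]
 [ 0.55497324 -0.31541324]
 [ 0.55499613 -0.25236219]]
```

>>> step_arm --moves '[{"rx": 0, "ry": 0, "rz": 0, "dx": 2.5, "dy": -2, "dz": 20, "gripper": 1}, {"rx": 0, "ry": 0, "rz": 0, "dx": 0, "dy": 0, "dz": 36, "gripper": 1}, {"rx": 0, "ry": 0, "rz": 0, "dx": 0, "dy": 0, "dz": 36, "gripper": 1}, {"rx": 0, "ry": 0, "rz": 0, "dx": 0, "dy": 0, "dz": 20, "gripper": 1}, {"rx": 0, "ry": 0, "rz": 0, "dx": 0, "dy": 0, "dz": 9, "gripper": 1}, {"rx": 0, "ry": 0, "rz": 0, "dx": 0, "dy": 0, "dz": 0, "gripper": 1}, {"rx": 0, "ry": 0, "rz": 0, "dx": 0, "dy": 0, "dz": 0, "gripper": -1}, {"rx": 0, "ry": 0, "rz": 0, "dx": 0, "dy": 0, "dz": 0, "gripper": -1}, {"rx": 0, "ry": 0, "rz": 0, "dx": 0, "dy": 0, "dz": 0, "gripper": -1}, {"rx": 0, "ry": 0, "rz": 0, "dx": 0, "dy": 0, "dz": 0, "gripper": -1}, {"rx": 0, "ry": 0, "rz": 0, "dx": 0, "dy": 0, "dz": 0, "gripper": -1}, {"rx": 0, "ry": 0, "rz": 0, "dx": 0, "dy": 0, "dz": 0, "gripper": -1}]' --grip_force 40

```text
clock: 4.62
tcp_pos: [0.6348, -0.0036, 0.1334]
orientation: [3.138, 0.148, 0.002]
contact_force: [-1.8, -1.2, 6.2]
grip_width: 0.0342
gripper_force: 39.9
```

>>> step_arm --moves '[{"rx": 0, "ry": 0, "rz": 0, "dx": 0, "dy": 0, "dz": -2, "gripper": -1}, {"rx": 0, "ry": 0, "rz": 0, "dx": 0, "dy": 0, "dz": -5, "gripper": -1}, {"rx": 0, "ry": 0, "rz": 0, "dx": 0, "dy": 0, "dz": -10, "gripper": -1}, {"rx": 0, "ry": 0, "rz": 0, "dx": 0, "dy": 0, "dz": -20, "gripper": -1}, {"rx": 0, "ry": 0, "rz": 0, "dx": 0, "dy": 0, "dz": -20, "gripper": -1}, {"rx": 0, "ry": 0, "rz": 0, "dx": 0, "dy": 0, "dz": -10, "gripper": -1}, {"rx": 0, "ry": 0, "rz": 0, "dx": 0, "dy": 0, "dz": 0, "gripper": -1}, {"rx": 0, "ry": 0, "rz": 0, "dx": 0, "dy": 0, "dz": 0, "gripper": -1}]'

```text
clock: 5.62
tcp_pos: [0.6338, -0.0034, 0.1987]
orientation: [3.138, 0.148, -0.002]
contact_force: [0.3, -0.0, -1.0]
grip_width: 0.0339
gripper_force: 40.1
```

Run:
```python
from h import *
go(.4,.201,.2)
c=r.camera_info('wrist')
im=r.grab_frame('wrist');cv2.imwrite('pics/w4.png',im)
import pickle;pickle.dump(c,open('w4.pkl','wb'))
```

```text
t5.62 tcp [ 0.6338 -0.0034  0.1987] x [ 0.996  0.094 -0.001] y [ 0.094 -0.996  0.   ] z [-0.001 -0.    -1.   ] w0.0339 F [ 0.3 -0.  -1. ]
move tool mm [-213.5 -225.5   -1.1]
```

View pics/w4.png

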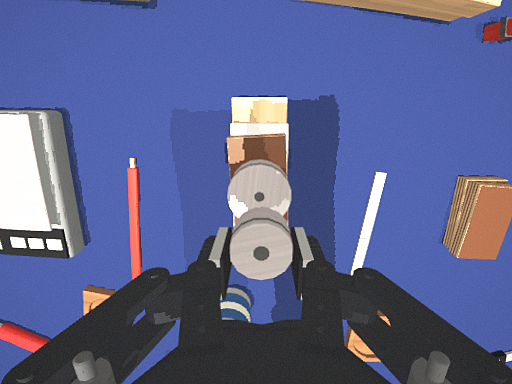

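The small weight is held upright at (261,250), and the large weight's centre hole is at (259,196).

>>> step_arm --moves '[{"rx": 0, "ry": 0, "rz": 0, "dx": -8, "dy": -8, "dz": 0, "gripper": -1}, {"rx": 0, "ry": 0, "rz": 0, "dx": -18, "dy": -18, "dz": 0, "gripper": -1}, {"rx": 0, "ry": 0, "rz": 0, "dx": -28, "dy": -30, "dz": 0, "gripper": -1}, {"rx": 0, "ry": 0, "rz": 0, "dx": -34, "dy": -36, "dz": 0, "gripper": -1}, {"rx": 0, "ry": 0, "rz": 0, "dx": -34, "dy": -36, "dz": 0, "gripper": -1}, {"rx": 0, "ry": 0, "rz": 0, "dx": -34, "dy": -36, "dz": 0, "gripper": -1}, {"rx": 0, "ry": 0, "rz": 0, "dx": -28, "dy": -30, "dz": 0, "gripper": -1}, {"rx": 0, "ry": 0, "rz": 0, "dx": -18, "dy": -20, "dz": 0, "gripper": -1}, {"rx": 0, "ry": 0, "rz": 0, "dx": -11, "dy": -11, "dz": 0, "gripper": -1}, {"rx": 0, "ry": 0, "rz": 0, "dx": 0, "dy": 0, "dz": 40, "gripper": -1}, {"rx": 0, "ry": 0, "rz": 0, "dx": 0, "dy": 0, "dz": 35, "gripper": -1}, {"rx": 0, "ry": 0, "rz": 0, "dx": 0, "dy": 0, "dz": 20, "gripper": -1}, {"rx": 0, "ry": 0, "rz": 0, "dx": 0, "dy": 0, "dz": 0, "gripper": -1}, {"rx": 0, "ry": 0, "rz": 0, "dx": 0, "dy": 0, "dz": 0, "gripper": -1}]'

```text
clock: 7.42
tcp_pos: [0.4016, 0.2007, 0.105]
orientation: [-3.138, -0.147, -0.001]
contact_force: [-0.1, 0.1, -1.7]
grip_width: 0.0342
gripper_force: 40.3
```

Run:
```python
from h import *
import pickle;c=pickle.load(open('w4.pkl','rb'))
print('held',unproj('',[(261,245),(261,253)],.1917,c),'w500',unproj('',[(259,196)],.101,c))
print('pile',unproj('',[(460,177),(511,180),(500,258),(459,258)],.036,c))
go(.4,.201,.0385)
c=r.camera_info('wrist')
im=r.grab_frame('wrist');cv2.imwrite('pics/w5.png',im)
pickle.dump(c,open('w5.pkl','wb'))
```

```text
held [[ 0.63873381 -0.0028171 ]
 [ 0.63383495 -0.00328034]] w500 [[ 0.63519477 -0.00138571]]
pile [[ 0.65655206 -0.22698882]
 [ 0.65936555 -0.29164495]
 [ 0.5577963  -0.31774356]
 [ 0.55408363 -0.26077605]]
t7.42 tcp [0.4016 0.2007 0.105 ] x [0.996 0.094 0.001] y [ 0.094 -0.996 -0.   ] z [ 0.001  0.    -1.   ] w0.0342 F [-0.1  0.1 -1.7]
move tool mm [-1.6 -0.4 66.5]
```

View pics/w5.png

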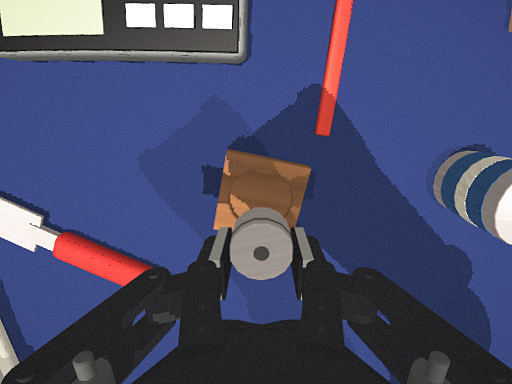

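The held weight is at (261,250). The block corners are (230,150), (312,166) and (215,228), and the recess rim spans x≈229–293 with its far edge at y≈169.

Run:
```python
from h import *
import pickle;c=pickle.load(open('w5.pkl','rb'))
w=unproj('',[(230,150),(312,166),(215,228)],.012,c);print(w,'centre',(w[1]+w[2])/2, unproj('',[(262,169)],.012,c))
print('held top hole',unproj('',[(261,253)],.0976,c))
```

```text
[[0.44149809 0.22966086]
 [0.43469478 0.1621231 ]
 [0.37148904 0.23877755]] centre [0.40309191 0.20045032] [[0.42832501 0.20259492]]
held top hole [[0.40145699 0.20083198]]
```

>>> step_arm --moves '[{"rx": 0, "ry": 0, "rz": 0, "dx": 0, "dy": 0, "dz": 25, "gripper": -1}, {"rx": 0, "ry": 0, "rz": 0, "dx": 0, "dy": 0, "dz": 20, "gripper": -1}, {"rx": 0, "ry": 0, "rz": 0, "dx": 0, "dy": 0, "dz": 12, "gripper": -1}, {"rx": 0, "ry": 0, "rz": 0, "dx": 0, "dy": 0, "dz": 5, "gripper": -1}, {"rx": 0, "ry": 0, "rz": 0, "dx": 0, "dy": 0, "dz": 2.5, "gripper": -1}, {"rx": 0, "ry": 0, "rz": 0, "dx": 0, "dy": 0, "dz": 0, "gripper": -1}, {"rx": 0, "ry": 0, "rz": 0, "dx": 0, "dy": 0, "dz": 0, "gripper": -1}]'

```text
clock: 8.35
tcp_pos: [0.4013, 0.2007, 0.0402]
orientation: [-3.138, -0.148, -0.001]
contact_force: [-0.8, -0.9, -2.1]
grip_width: 0.0343
gripper_force: 40.3
```

>>> step_arm --moves '[{"rx": 0, "ry": 0, "rz": 0, "dx": 0, "dy": 0, "dz": 1.5, "gripper": -1}, {"rx": 0, "ry": 0, "rz": 0, "dx": 0, "dy": 0, "dz": 0.5, "gripper": -1}, {"rx": 0, "ry": 0, "rz": 0, "dx": 0, "dy": 0, "dz": 0, "gripper": -1}]'

```text
clock: 8.72
tcp_pos: [0.4013, 0.2007, 0.0383]
orientation: [-3.138, -0.148, -0.001]
contact_force: [-1.0, -0.8, 6.3]
grip_width: 0.0345
gripper_force: 41.1
```

>>> step_arm --moves '[{"rx": 0, "ry": 0, "rz": 0, "dx": 0, "dy": 0, "dz": 0, "gripper": 1}, {"rx": 0, "ry": 0, "rz": 0, "dx": 0, "dy": 0, "dz": 0, "gripper": 1}, {"rx": 0, "ry": 0, "rz": 0, "dx": 0, "dy": 0, "dz": 0, "gripper": 1}, {"rx": 0, "ry": 0, "rz": 0, "dx": 0, "dy": 0, "dz": 0, "gripper": 1}, {"rx": 0, "ry": 0, "rz": 0, "dx": 0, "dy": 0, "dz": -20, "gripper": 1}, {"rx": 0, "ry": 0, "rz": 0, "dx": 0, "dy": 0, "dz": -45, "gripper": 1}, {"rx": 0, "ry": 0, "rz": 0, "dx": 0, "dy": 0, "dz": -55, "gripper": 1}, {"rx": 0, "ry": 0, "rz": 0, "dx": 0, "dy": 0, "dz": -35, "gripper": 1}, {"rx": 0, "ry": 0, "rz": 0, "dx": 12, "dy": 12, "dz": 0, "gripper": 1}, {"rx": 0, "ry": 0, "rz": 0, "dx": 25, "dy": 27, "dz": 0, "gripper": 1}, {"rx": 0, "ry": 0, "rz": 0, "dx": 34, "dy": 36, "dz": 0, "gripper": 1}, {"rx": 0, "ry": 0, "rz": 0, "dx": 36, "dy": 38, "dz": 0, "gripper": 1}, {"rx": 0, "ry": 0, "rz": 0, "dx": 36, "dy": 38, "dz": 0, "gripper": 1}, {"rx": 0, "ry": 0, "rz": 0, "dx": 34, "dy": 35, "dz": 0, "gripper": 1}, {"rx": 0, "ry": 0, "rz": 0, "dx": 24, "dy": 25, "dz": 0, "gripper": 1}, {"rx": 0, "ry": 0, "rz": 0, "dx": 12, "dy": 12, "dz": 0, "gripper": 1}, {"rx": 0, "ry": 0, "rz": 0, "dx": 0, "dy": 0, "dz": 0, "gripper": 1}, {"rx": 0, "ry": 0, "rz": 0, "dx": 0, "dy": 0, "dz": 0, "gripper": 1}]'

```text
clock: 10.98
tcp_pos: [0.633, 0.0001, 0.1923]
orientation: [-3.137, -0.151, 0.002]
contact_force: [0.1, -0.4, 0.2]
grip_width: 0.0855
gripper_force: 0.0
```

Run:
```python
from h import *
go(.635,-.0014,.1074)
im=r.grab_frame('top'); c=r.camera_info('top')
s=cv2.resize(im[95:275,80:400],None,fx=2.5,fy=2.5,interpolation=cv2.INTER_CUBIC)
w=cv2.resize(r.grab_frame('wrist'),(300,225)); s[225:,500:]=w; cv2.imwrite('pics/t2.png',s)
```

```text
t10.97 tcp [6.330e-01 1.000e-04 1.923e-01] x [ 0.995  0.096 -0.001] y [ 0.096 -0.995 -0.001] z [-0.001  0.001 -1.   ] w0.0855 F [ 0.1 -0.4  0.2]
move tool mm [ 2.   1.8 84.9]
```

View pics/t2.png

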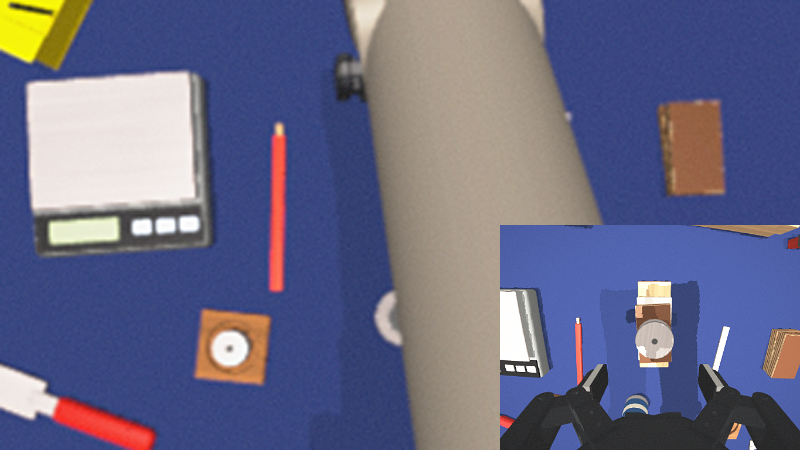

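The small weight sits in its recess at about (230,348) against the block centre (233,347), within ~2 mm once parallax is counted. Next is the large weight.

>>> step_arm --moves '[{"rx": 0, "ry": 0, "rz": 0, "dx": 2, "dy": 2, "dz": 20, "gripper": 1}, {"rx": 0, "ry": 0, "rz": 0, "dx": 0, "dy": 0, "dz": 30, "gripper": 1}, {"rx": 0, "ry": 0, "rz": 0, "dx": 0, "dy": 0, "dz": 23, "gripper": 1}, {"rx": 0, "ry": 0, "rz": 0, "dx": 0, "dy": 0, "dz": 11, "gripper": 1}, {"rx": 0, "ry": 0, "rz": 0, "dx": 0, "dy": 0, "dz": 0, "gripper": 1}, {"rx": 0, "ry": 0, "rz": 0, "dx": 0, "dy": 0, "dz": 0, "gripper": -1}, {"rx": 0, "ry": 0, "rz": 0, "dx": 0, "dy": 0, "dz": 0, "gripper": -1}, {"rx": 0, "ry": 0, "rz": 0, "dx": 0, "dy": 0, "dz": 0, "gripper": -1}, {"rx": 0, "ry": 0, "rz": 0, "dx": 0, "dy": 0, "dz": 0, "gripper": -1}, {"rx": 0, "ry": 0, "rz": 0, "dx": 0, "dy": 0, "dz": 0, "gripper": -1}]' --grip_force 60

```text
clock: 12.32
tcp_pos: [0.6371, -0.0025, 0.1106]
orientation: [-3.137, -0.149, -0.004]
contact_force: [-2.0, 1.9, 5.7]
grip_width: 0.053
gripper_force: 62.2
```

>>> step_arm --moves '[{"rx": 0, "ry": 0, "rz": 0, "dx": 0, "dy": 0, "dz": -2, "gripper": -1}, {"rx": 0, "ry": 0, "rz": 0, "dx": 0, "dy": 0, "dz": -5, "gripper": -1}, {"rx": 0, "ry": 0, "rz": 0, "dx": 0, "dy": 0, "dz": -10, "gripper": -1}, {"rx": 0, "ry": 0, "rz": 0, "dx": 0, "dy": 0, "dz": -20, "gripper": -1}, {"rx": 0, "ry": 0, "rz": 0, "dx": 0, "dy": 0, "dz": -25, "gripper": -1}, {"rx": 0, "ry": 0, "rz": 0, "dx": 0, "dy": 0, "dz": -15, "gripper": -1}, {"rx": 0, "ry": 0, "rz": 0, "dx": 0, "dy": 0, "dz": 0, "gripper": -1}, {"rx": 0, "ry": 0, "rz": 0, "dx": 0, "dy": 0, "dz": 0, "gripper": -1}]'

```text
clock: 13.32
tcp_pos: [0.6356, -0.0033, 0.1851]
orientation: [3.138, 0.148, -0.002]
contact_force: [1.0, 0.1, -5.5]
grip_width: 0.0528
gripper_force: 64.0
```

Run:
```python
from h import *
go(.391,-.2042,.0395)
c=r.camera_info('wrist')
im=r.grab_frame('wrist');cv2.imwrite('pics/w6.png',im)
import pickle;pickle.dump(c,open('w6.pkl','wb'))
```

```text
t13.32 tcp [ 0.6356 -0.0033  0.1851] x [ 0.996  0.094 -0.001] y [ 0.094 -0.996  0.   ] z [-0.001 -0.    -1.   ] w0.0528 F [ 1.   0.1 -5.5]
move tool mm [-262.3  177.   146. ]
```

View pics/w6.png

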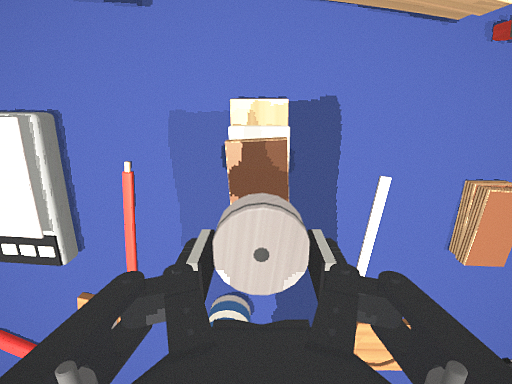

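The large weight is held level with its hole at (261,254), and the caul stays put at (258,170).

>>> step_arm --moves '[{"rx": 0, "ry": 0, "rz": 0, "dx": -10, "dy": 7, "dz": 0, "gripper": -1}, {"rx": 0, "ry": 0, "rz": 0, "dx": -22, "dy": 15, "dz": 0, "gripper": -1}, {"rx": 0, "ry": 0, "rz": 0, "dx": -34, "dy": 23, "dz": 0, "gripper": -1}, {"rx": 0, "ry": 0, "rz": 0, "dx": -40, "dy": 27, "dz": 0, "gripper": -1}, {"rx": 0, "ry": 0, "rz": 0, "dx": -40, "dy": 27, "dz": 0, "gripper": -1}, {"rx": 0, "ry": 0, "rz": 0, "dx": -40, "dy": 27, "dz": 0, "gripper": -1}, {"rx": 0, "ry": 0, "rz": 0, "dx": -36, "dy": 24, "dz": 0, "gripper": -1}, {"rx": 0, "ry": 0, "rz": 0, "dx": -25, "dy": 17, "dz": 0, "gripper": -1}, {"rx": 0, "ry": 0, "rz": 0, "dx": -15, "dy": 10, "dz": 0, "gripper": -1}, {"rx": 0, "ry": 0, "rz": 0, "dx": 0, "dy": 0, "dz": 35, "gripper": -1}, {"rx": 0, "ry": 0, "rz": 0, "dx": 0, "dy": 0, "dz": 30, "gripper": -1}, {"rx": 0, "ry": 0, "rz": 0, "dx": 0, "dy": 0, "dz": 20, "gripper": -1}, {"rx": 0, "ry": 0, "rz": 0, "dx": 0, "dy": 0, "dz": 0, "gripper": -1}, {"rx": 0, "ry": 0, "rz": 0, "dx": 0, "dy": 0, "dz": 0, "gripper": -1}]'

```text
clock: 15.12
tcp_pos: [0.3921, -0.2044, 0.1014]
orientation: [3.138, 0.147, 0.001]
contact_force: [0.4, -0.8, -4.4]
grip_width: 0.0529
gripper_force: 65.1
```

Run:
```python
from h import *
import pickle;c=pickle.load(open('w6.pkl','rb'))
print('held hole',unproj('',[(261,254)],.1851-.1097+.101,c))
go(.391,-.2042,.0395)
c=r.camera_info('wrist')
im=r.grab_frame('wrist');cv2.imwrite('pics/w7.png',im)
pickle.dump(c,open('w7.pkl','wb'))
```

```text
held hole [[ 0.63405444 -0.00326942]]
t15.12 tcp [ 0.3921 -0.2044  0.1014] x [0.996 0.094 0.001] y [ 0.094 -0.996  0.   ] z [ 0.001 -0.    -1.   ] w0.0529 F [ 0.4 -0.8 -4.4]
move tool mm [-1.2 -0.4 61.9]
```

View pics/w7.png

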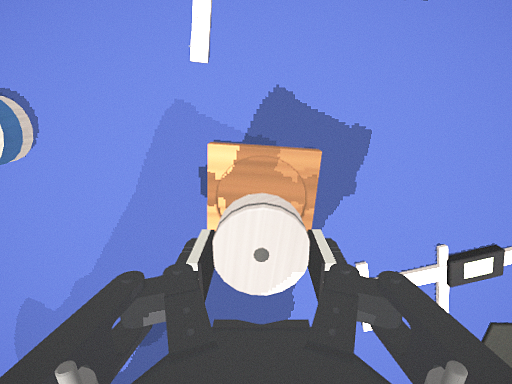

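The far corners of the block are (208,143) and (321,150), and the held weight's hole is at (261,255).

Run:
```python
from h import *
import pickle;c=pickle.load(open('w7.pkl','rb'))
a,b=unproj('',[(208,143),(321,150)],.012,c);d=(b-a)/np.linalg.norm(b-a);print(a,b,'centre',(a+b)/2+.045*np.array([d[1],-d[0]]))
print('recess far',unproj('',[(262,156)],.012,c),'held',unproj('',[(261,255)],.1014-.009,c))
```

```text
[ 0.43663168 -0.15832084] [ 0.43949225 -0.24751841] centre [ 0.39308508 -0.20436203]
recess far [[ 0.43027284 -0.20150476]] held [[ 0.38980042 -0.20450812]]
```

>>> step_arm --moves '[{"rx": 0, "ry": 0, "rz": 0, "dx": 0, "dy": 0, "dz": 25, "gripper": -1}, {"rx": 0, "ry": 0, "rz": 0, "dx": 0, "dy": 0, "dz": 16, "gripper": -1}, {"rx": 0, "ry": 0, "rz": 0, "dx": 0, "dy": 0, "dz": 5, "gripper": -1}, {"rx": 0, "ry": 0, "rz": 0, "dx": 0, "dy": 0, "dz": 0, "gripper": -1}]'

```text
clock: 15.68
tcp_pos: [0.3925, -0.2043, 0.0553]
orientation: [3.138, 0.148, 0.001]
contact_force: [0.6, -0.6, -5.2]
grip_width: 0.0528
gripper_force: 65.1
```

>>> step_arm --moves '[{"rx": 0, "ry": 0, "rz": 0, "dx": 2, "dy": 0, "dz": 7, "gripper": -1}, {"rx": 0, "ry": 0, "rz": 0, "dx": 0, "dy": 0, "dz": 4, "gripper": -1}, {"rx": 0, "ry": 0, "rz": 0, "dx": 0, "dy": 0, "dz": 2, "gripper": -1}, {"rx": 0, "ry": 0, "rz": 0, "dx": 0, "dy": 0, "dz": 0, "gripper": -1}, {"rx": 0, "ry": 0, "rz": 0, "dx": 0, "dy": 0, "dz": 0, "gripper": -1}]'

```text
clock: 16.3
tcp_pos: [0.394, -0.2039, 0.0418]
orientation: [3.138, 0.148, -0.0]
contact_force: [0.5, 0.2, -4.6]
grip_width: 0.0527
gripper_force: 65.1
```

>>> step_arm --moves '[{"rx": 0, "ry": 0, "rz": 0, "dx": 0, "dy": 0, "dz": 1, "gripper": -1}, {"rx": 0, "ry": 0, "rz": 0, "dx": 0, "dy": 0, "dz": 1, "gripper": -1}, {"rx": 0, "ry": 0, "rz": 0, "dx": 0, "dy": 0, "dz": 0.5, "gripper": -1}, {"rx": 0, "ry": 0, "rz": 0, "dx": 0, "dy": 0, "dz": 0, "gripper": -1}]'

```text
clock: 16.8
tcp_pos: [0.3942, -0.2039, 0.0412]
orientation: [3.138, 0.148, 0.001]
contact_force: [-7.6, 5.0, 27.9]
grip_width: 0.0531
gripper_force: 68.6
```

>>> step_arm --moves '[{"rx": 0, "ry": 0, "rz": 0, "dx": 0, "dy": 0, "dz": -1.5, "gripper": -1}, {"rx": 0, "ry": 0, "rz": 0, "dx": 0, "dy": 0, "dz": 0, "gripper": 1}, {"rx": 0, "ry": 0, "rz": 0, "dx": 0, "dy": 0, "dz": 0, "gripper": 1}, {"rx": 0, "ry": 0, "rz": 0, "dx": 0, "dy": 0, "dz": 0, "gripper": 1}, {"rx": 0, "ry": 0, "rz": 0, "dx": 0, "dy": 0, "dz": 0, "gripper": 1}, {"rx": 0, "ry": 0, "rz": 0, "dx": 0, "dy": 0, "dz": -20, "gripper": 1}, {"rx": 0, "ry": 0, "rz": 0, "dx": 0, "dy": 0, "dz": -45, "gripper": 1}, {"rx": 0, "ry": 0, "rz": 0, "dx": 0, "dy": 0, "dz": -50, "gripper": 1}, {"rx": 0, "ry": 0, "rz": 0, "dx": 0, "dy": 0, "dz": -35, "gripper": 1}, {"rx": 0, "ry": 0, "rz": 0, "dx": 14, "dy": -10, "dz": 0, "gripper": 1}, {"rx": 0, "ry": 0, "rz": 0, "dx": 32, "dy": -22, "dz": 0, "gripper": 1}, {"rx": 0, "ry": 0, "rz": 0, "dx": 42, "dy": -29, "dz": 0, "gripper": 1}, {"rx": 0, "ry": 0, "rz": 0, "dx": 42, "dy": -29, "dz": 0, "gripper": 1}, {"rx": 0, "ry": 0, "rz": 0, "dx": 42, "dy": -29, "dz": 0, "gripper": 1}, {"rx": 0, "ry": 0, "rz": 0, "dx": 42, "dy": -29, "dz": 0, "gripper": 1}, {"rx": 0, "ry": 0, "rz": 0, "dx": 31, "dy": -21, "dz": 0, "gripper": 1}, {"rx": 0, "ry": 0, "rz": 0, "dx": 14, "dy": -10, "dz": 0, "gripper": 1}, {"rx": 0, "ry": 0, "rz": 0, "dx": 0, "dy": 0, "dz": 0, "gripper": 1}, {"rx": 0, "ry": 0, "rz": 0, "dx": 0, "dy": 0, "dz": 0, "gripper": 1}]'

```text
clock: 19.18
tcp_pos: [0.6339, -0.003, 0.1903]
orientation: [3.137, 0.145, -0.003]
contact_force: [0.1, 0.1, 0.2]
grip_width: 0.0856
gripper_force: 0.0
```

Run:
```python
from h import *
go(.635,-.0014,.083,np.radians(95.4))
c=r.camera_info('wrist');import pickle;pickle.dump(c,open('w8.pkl','wb'))
im=r.grab_frame('top')
print('tops',proj('top',[(.392,-.2042,.032),(.4005,.2005,.031)]))
w=r.grab_frame('wrist'); cv2.imwrite('pics/w8.png',w)
s=np.hstack([w,np.vstack([cv2.resize(im[215:255,305:350],(288,192),interpolation=cv2.INTER_CUBIC),cv2.resize(im[215:255,150:195],(288,192),interpolation=cv2.INTER_CUBIC)])])
cv2.imwrite('pics/s8.png',s)
```

```text
t19.18 tcp [ 0.6339 -0.003   0.1903] x [ 0.996  0.092 -0.002] y [ 0.092 -0.996  0.001] z [-0.002 -0.001 -1.   ] w0.0856 F [0.1 0.1 0.2]
move tool mm [  1.5  -1.6 107.3]
tool rz deg -0.09925292447024958
tops [[329.99457575 235.20050682]
 [171.76785211 233.94715472]]
```

View pics/s8.png

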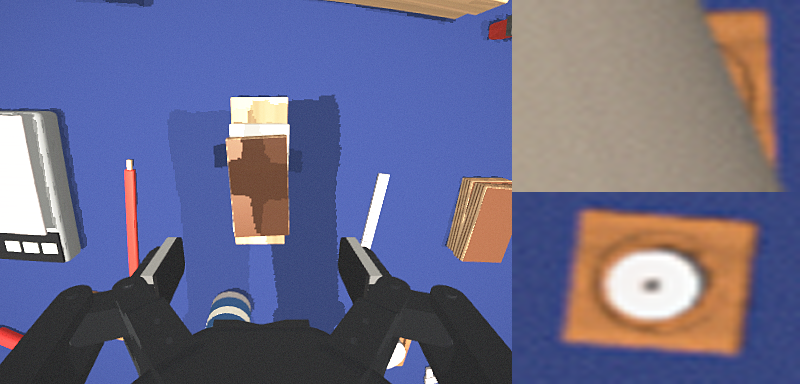

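The small weight is seated, but the large one is hidden by the arm. The caul film's corners are about (226,139), (286,136), (289,234) and (235,237).

Run:
```python
from h import *
import pickle;c=pickle.load(open('w8.pkl','rb'))
w=unproj('',[(226,139),(286,136),(289,234),(235,237)],.075,c);print(w,w.mean(0))
d=w[:2].mean(0)-w[2:].mean(0);print(np.degrees(np.arctan2(d[1],d[0])),np.linalg.norm(d))
w=unproj('',[(230,97),(288,97),(285,244),(237,243)],.038,c);print(w,w.mean(0))
d=w[:2].mean(0)-w[2:].mean(0);print(np.degrees(np.arctan2(d[1],d[0])),np.linalg.norm(d))
```

```text
[[ 0.67910227  0.03204961]
 [ 0.68651358 -0.01997998]
 [ 0.59264334 -0.03431482]
 [ 0.58449758  0.01816171]] [ 0.63568919 -0.00102087]
8.516345428932855 0.09528814880076146
[[ 0.71507811  0.03481288]
 [ 0.72025682 -0.02129279]
 [ 0.56107093 -0.03738617]
 [ 0.5572841   0.01756898]] [ 0.63842249 -0.00157428]
6.003816958513266 0.15936407259160226
```

>>> step_arm --moves '[{"rx": 0, "ry": 0, "rz": -3, "dx": 2, "dy": -2, "dz": 20, "gripper": 1}, {"rx": 0, "ry": 0, "rz": 0, "dx": 0, "dy": 0, "dz": 36, "gripper": 1}, {"rx": 0, "ry": 0, "rz": 0, "dx": 0, "dy": 0, "dz": 30, "gripper": 1}, {"rx": 0, "ry": 0, "rz": 0, "dx": 0, "dy": 0, "dz": 14, "gripper": 1}, {"rx": 0, "ry": 0, "rz": 0, "dx": 0, "dy": 0, "dz": 6, "gripper": 1}, {"rx": 0, "ry": 0, "rz": 0, "dx": 0, "dy": 0, "dz": 0, "gripper": 1}, {"rx": 0, "ry": 0, "rz": 0, "dx": 0, "dy": 0, "dz": 0, "gripper": -1}, {"rx": 0, "ry": 0, "rz": 0, "dx": 0, "dy": 0, "dz": 0, "gripper": -1}, {"rx": 0, "ry": 0, "rz": 0, "dx": 0, "dy": 0, "dz": 0, "gripper": -1}, {"rx": 0, "ry": 0, "rz": 0, "dx": 0, "dy": 0, "dz": 0, "gripper": -1}, {"rx": 0, "ry": 0, "rz": 0, "dx": 0, "dy": 0, "dz": 0, "gripper": -1}]' --grip_force 40

```text
clock: 20.65
tcp_pos: [0.6377, 0.0009, 0.0861]
orientation: [3.133, 0.23, 0.003]
contact_force: [-0.9, -0.3, 5.8]
grip_width: 0.0526
gripper_force: 42.5
```

>>> step_arm --moves '[{"rx": 0, "ry": 0, "rz": 0, "dx": 0, "dy": 0, "dz": -2, "gripper": -1}, {"rx": 0, "ry": 0, "rz": 0, "dx": 0, "dy": 0, "dz": -5, "gripper": -1}, {"rx": 0, "ry": 0, "rz": 0, "dx": 0, "dy": 0, "dz": -12, "gripper": -1}, {"rx": 0, "ry": 0, "rz": 0, "dx": 0, "dy": 0, "dz": -25, "gripper": -1}, {"rx": 0, "ry": 0, "rz": 0, "dx": 0, "dy": 0, "dz": -30, "gripper": -1}, {"rx": 0, "ry": 0, "rz": 0, "dx": 0, "dy": 0, "dz": -15, "gripper": -1}, {"rx": 0, "ry": 0, "rz": 0, "dx": 0, "dy": 0, "dz": 0, "gripper": -1}, {"rx": 0, "ry": 0, "rz": 0, "dx": 0, "dy": 0, "dz": 0, "gripper": -1}]'

```text
clock: 21.65
tcp_pos: [0.6361, 0.0008, 0.1727]
orientation: [3.133, 0.23, -0.003]
contact_force: [0.0, -0.0, -0.8]
grip_width: 0.053
gripper_force: 42.0
```

Run:
```python
from h import *
go(.603,-.19,.18,np.radians(91.5))
```

```text
t21.65 tcp [0.6361 0.0008 0.1727] x [ 0.989  0.146 -0.002] y [ 0.146 -0.989 -0.   ] z [-0.002 -0.    -1.   ] w0.0530 F [ 0.  -0.  -0.8]
move tool mm [-60.6 183.9  -7.2]
tool rz deg 6.902701384681052
```

>>> step_arm --moves '[{"rx": 0, "ry": 0, "rz": 0, "dx": -8, "dy": 15, "dz": 0, "gripper": -1}, {"rx": 0, "ry": 0, "rz": 0, "dx": -17, "dy": 33, "dz": 0, "gripper": -1}, {"rx": 0, "ry": 0, "rz": 0, "dx": -21, "dy": 42, "dz": 0, "gripper": -1}, {"rx": 0, "ry": 0, "rz": 0, "dx": -21, "dy": 42, "dz": 0, "gripper": -1}, {"rx": 0, "ry": 0, "rz": 0, "dx": -17, "dy": 32, "dz": 0, "gripper": -1}, {"rx": 0, "ry": 0, "rz": 4, "dx": -9, "dy": 15, "dz": 0, "gripper": -1}, {"rx": 0, "ry": 0, "rz": 3, "dx": 0, "dy": 0, "dz": 0, "gripper": -1}, {"rx": 0, "ry": 0, "rz": 0, "dx": 0, "dy": 0, "dz": 0, "gripper": -1}, {"rx": 0, "ry": 0, "rz": 0, "dx": 0, "dy": 0, "dz": 0, "gripper": -1}]'

```text
clock: 22.78
tcp_pos: [0.5712, -0.1889, 0.1736]
orientation: [-3.141, -0.041, 0.0]
contact_force: [0.5, -0.0, -0.8]
grip_width: 0.0528
gripper_force: 42.0
```

Run:
```python
from h import *
go(.603,-.282,.18,np.radians(91.5))
c=r.camera_info('wrist');import pickle;pickle.dump(c,open('w9.pkl','wb'))
w=r.grab_frame('wrist'); t=r.grab_frame('top'); cv2.imwrite('pics/t9.png',t)
cv2.imwrite('pics/s9.png',np.hstack([w,np.vstack([cv2.resize(t[215:255,305:350],(288,192),interpolation=cv2.INTER_CUBIC),cv2.resize(t[120:190,330:390],(288,192),interpolation=cv2.INTER_CUBIC)])]))
```

```text
t22.77 tcp [ 0.5712 -0.1889  0.1736] x [ 1.     0.026 -0.   ] y [ 0.026 -1.    -0.   ] z [-0.  0. -1.] w0.0528 F [ 0.5 -0.  -0.8]
move tool mm [29.4 93.9 -6.5]
tool rz deg -0.01635669342442725
```

View pics/s9.png

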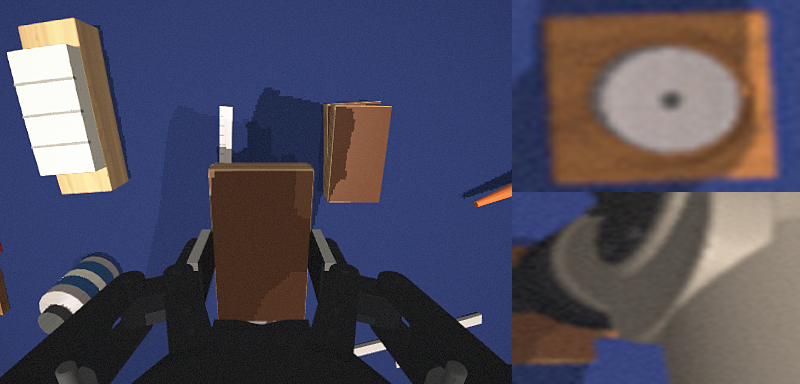

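The large weight is seated, with its hole where predicted. The caul is held square at (262,245). The pile's upper board corners are about (333,106), (392,106), (378,203) and (328,201).

Run:
```python
from h import *
import pickle;c=pickle.load(open('w9.pkl','rb'))
w=unproj('',[(334,106),(392,106),(378,203),(328,201)],.036,c);print(w,w.mean(0))
for i,j in((0,3),(1,2),(0,1),(3,2)): d=w[i]-w[j];print(np.degrees(np.arctan2(d[1],d[0])),np.linalg.norm(d))
h=unproj('',[(209,168),(313,169),(306,320),(217,320)],.1736-.0861+.075,c);print('held',h,h.mean(0))
for i,j in((0,3),(1,2)): d=h[i]-h[j];print(np.degrees(np.arctan2(d[1],d[0])),np.linalg.norm(d))
```

```text
[[ 0.64927438 -0.25452003]
 [ 0.6513876  -0.30945464]
 [ 0.55448866 -0.31079592]
 [ 0.55541951 -0.25808831]] [ 0.60264254 -0.28321473]
2.177286334208752 0.09392267444004566
0.7930416969112325 0.09690822456987797
92.20296911382424 0.054975235456969085
88.98822640797563 0.05271582666007945
held [[ 0.61695574 -0.16117268]
 [ 0.61780512 -0.21388015]
 [ 0.52166497 -0.21803785]
 [ 0.52018225 -0.16259662]] [ 0.56915202 -0.18892182]
0.842994196078361 0.09678397348301619
2.4762850766850275 0.09623001477920841
```

>>> step_arm --moves '[{"rx": 0, "ry": 0, "rz": 0, "dx": 5, "dy": 15, "dz": 0, "gripper": -1}, {"rx": 0, "ry": 0, "rz": 0, "dx": 10, "dy": 30, "dz": 0, "gripper": -1}, {"rx": 0, "ry": 0, "rz": 0, "dx": 10, "dy": 32, "dz": 0, "gripper": -1}, {"rx": 0, "ry": 0, "rz": 0, "dx": 6, "dy": 18, "dz": 15, "gripper": -1}, {"rx": 0, "ry": 0, "rz": 0, "dx": 0, "dy": 0, "dz": 30, "gripper": -1}, {"rx": 0, "ry": 0, "rz": 0, "dx": 0, "dy": 0, "dz": 30, "gripper": -1}, {"rx": 0, "ry": 0, "rz": 0, "dx": 0, "dy": 0, "dz": 18, "gripper": -1}, {"rx": 0, "ry": 0, "rz": 0, "dx": 0, "dy": 0, "dz": 9, "gripper": -1}, {"rx": 0, "ry": 0, "rz": 0, "dx": 0, "dy": 0, "dz": 0, "gripper": -1}, {"rx": 0, "ry": 0, "rz": 0, "dx": 0, "dy": 0, "dz": 0, "gripper": -1}]'

```text
clock: 24.12
tcp_pos: [0.6051, -0.2843, 0.0729]
orientation: [3.141, 0.038, 0.003]
contact_force: [0.2, 0.1, -0.2]
grip_width: 0.0526
gripper_force: 42.0
```

>>> step_arm --moves '[{"rx": 0, "ry": 0, "rz": 0, "dx": 0, "dy": -1, "dz": 3, "gripper": -1}, {"rx": 0, "ry": 0, "rz": 0, "dx": 0, "dy": 0, "dz": 2, "gripper": -1}, {"rx": 0, "ry": 0, "rz": 0, "dx": 0, "dy": 0, "dz": 1, "gripper": -1}, {"rx": 0, "ry": 0, "rz": 0, "dx": 0, "dy": 0, "dz": 0.5, "gripper": -1}, {"rx": 0, "ry": 0, "rz": 0, "dx": 0, "dy": 0, "dz": 0, "gripper": -1}]'

```text
clock: 24.75
tcp_pos: [0.6043, -0.283, 0.0653]
orientation: [3.141, 0.038, 0.0]
contact_force: [-0.4, 0.3, -0.5]
grip_width: 0.0529
gripper_force: 42.0
```

>>> step_arm --moves '[{"rx": 0, "ry": 0, "rz": 0, "dx": 0, "dy": 0, "dz": 1, "gripper": -1}, {"rx": 0, "ry": 0, "rz": 0, "dx": 0, "dy": 0, "dz": 0.5, "gripper": -1}, {"rx": 0, "ry": 0, "rz": 0, "dx": 0, "dy": 0, "dz": 0, "gripper": -1}]'

```text
clock: 25.12
tcp_pos: [0.6044, -0.2831, 0.0651]
orientation: [3.141, 0.038, 0.0]
contact_force: [-3.4, 2.1, 8.3]
grip_width: 0.0527
gripper_force: 42.9
```

>>> step_arm --moves '[{"rx": 0, "ry": 0, "rz": 0, "dx": 0, "dy": 0, "dz": 0, "gripper": 1}, {"rx": 0, "ry": 0, "rz": 0, "dx": 0, "dy": 0, "dz": 0, "gripper": 1}, {"rx": 0, "ry": 0, "rz": 0, "dx": 0, "dy": 0, "dz": 0, "gripper": 1}, {"rx": 0, "ry": 0, "rz": 0, "dx": 0, "dy": 0, "dz": 0, "gripper": 1}, {"rx": 0, "ry": 0, "rz": 0, "dx": 0, "dy": 0, "dz": -20, "gripper": 1}, {"rx": 0, "ry": 0, "rz": 0, "dx": 0, "dy": 0, "dz": -45, "gripper": 1}, {"rx": 0, "ry": 0, "rz": 0, "dx": 0, "dy": 0, "dz": -45, "gripper": 1}, {"rx": 0, "ry": 0, "rz": 0, "dx": 2, "dy": -15, "dz": 0, "gripper": 1}, {"rx": 0, "ry": 0, "rz": 0, "dx": 5, "dy": -35, "dz": 0, "gripper": 1}, {"rx": 0, "ry": 0, "rz": 0, "dx": 7, "dy": -49, "dz": 0, "gripper": 1}, {"rx": 0, "ry": 0, "rz": 0, "dx": 7, "dy": -49, "dz": 0, "gripper": 1}, {"rx": 0, "ry": 0, "rz": 0, "dx": 7, "dy": -49, "dz": 0, "gripper": 1}, {"rx": 0, "ry": 0, "rz": 0, "dx": 6, "dy": -43, "dz": 0, "gripper": 1}, {"rx": 0, "ry": 0, "rz": 0, "dx": 4, "dy": -27, "dz": 0, "gripper": 1}, {"rx": 0, "ry": 0, "rz": -4.2, "dx": 2, "dy": -14, "dz": 0, "gripper": 1}, {"rx": 0, "ry": 0, "rz": 0, "dx": 0, "dy": 0, "dz": 0, "gripper": 1}, {"rx": 0, "ry": 0, "rz": 0, "dx": 0, "dy": 0, "dz": 0, "gripper": 1}]'

```text
clock: 27.25
tcp_pos: [0.6372, -0.0021, 0.1738]
orientation: [3.137, 0.15, -0.0]
contact_force: [-0.4, -0.6, -0.1]
grip_width: 0.0856
gripper_force: 0.0
```

Run:
```python
from h import *
go(.637,-.0012,.044,np.radians(95.6))
c=r.camera_info('wrist');import pickle;pickle.dump(c,open('w10.pkl','wb'))
w=r.grab_frame('wrist'); t=r.grab_frame('top'); 
cv2.imwrite('pics/s10.png',np.hstack([w,np.vstack([cv2.resize(t[135:175,335:380],(288,256),interpolation=cv2.INTER_CUBIC),np.zeros((128,288,3),'uint8')])]))
```

```text
t27.25 tcp [ 0.6372 -0.0021  0.1738] x [ 0.995  0.095 -0.   ] y [ 0.095 -0.995  0.001] z [-0.    -0.001 -1.   ] w0.0856 F [-0.4 -0.6 -0.1]
move tool mm [ -0.   -1.  129.8]
tool rz deg -0.12575817238354148
```

View pics/s10.png

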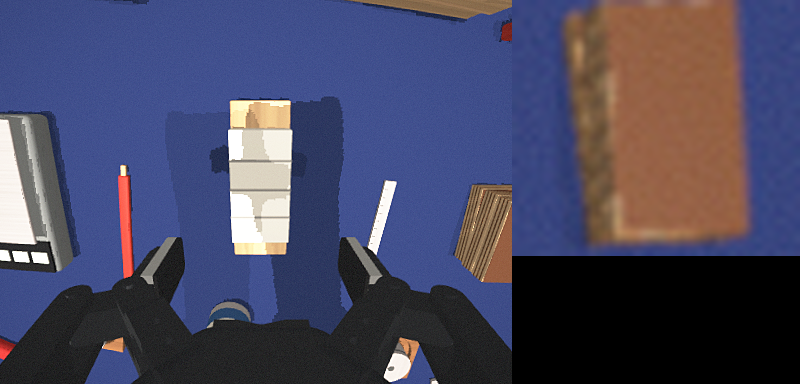

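The caul lies square on the pile. The sample's white board is centred at about (260,186). Grasping it now.

>>> step_arm --moves '[{"rx": 0, "ry": 0, "rz": 0, "dx": 0, "dy": -1, "dz": 20, "gripper": 1}, {"rx": 0, "ry": 0, "rz": 0, "dx": 0, "dy": 0, "dz": 40, "gripper": 1}, {"rx": 0, "ry": 0, "rz": 0, "dx": 0, "dy": 0, "dz": 40, "gripper": 1}, {"rx": 0, "ry": 0, "rz": 0, "dx": 0, "dy": 0, "dz": 20, "gripper": 1}, {"rx": 0, "ry": 0, "rz": 0, "dx": 0, "dy": 0, "dz": 8, "gripper": 1}, {"rx": 0, "ry": 0, "rz": 0, "dx": 0, "dy": 0, "dz": 0, "gripper": 1}, {"rx": 0, "ry": 0, "rz": 0, "dx": 0, "dy": 0, "dz": 0, "gripper": -1}, {"rx": 0, "ry": 0, "rz": 0, "dx": 0, "dy": 0, "dz": 0, "gripper": -1}, {"rx": 0, "ry": 0, "rz": 0, "dx": 0, "dy": 0, "dz": 0, "gripper": -1}, {"rx": 0, "ry": 0, "rz": 0, "dx": 0, "dy": 0, "dz": 0, "gripper": -1}, {"rx": 0, "ry": 0, "rz": 0, "dx": 0, "dy": 0, "dz": 0, "gripper": -1}]' --grip_force 60

```text
clock: 28.72
tcp_pos: [0.6384, -0.0002, 0.0474]
orientation: [3.138, 0.153, 0.004]
contact_force: [0.0, -0.1, 6.5]
grip_width: 0.055
gripper_force: 65.2
```

>>> step_arm --moves '[{"rx": 0, "ry": 0, "rz": 0, "dx": 0, "dy": 0, "dz": -2, "gripper": -1}, {"rx": 0, "ry": 0, "rz": 0, "dx": 0, "dy": 0, "dz": -5, "gripper": -1}, {"rx": 0, "ry": 0, "rz": 0, "dx": 0, "dy": 0, "dz": -13, "gripper": -1}, {"rx": 0, "ry": 0, "rz": 0, "dx": 0, "dy": 0, "dz": -25, "gripper": -1}, {"rx": 0, "ry": 0, "rz": 0, "dx": 0, "dy": 0, "dz": -35, "gripper": -1}, {"rx": 0, "ry": 0, "rz": 0, "dx": 0, "dy": 0, "dz": -30, "gripper": -1}, {"rx": 0, "ry": 0, "rz": 0, "dx": 0, "dy": 0, "dz": -15, "gripper": -1}, {"rx": 0, "ry": 0, "rz": 0, "dx": 0, "dy": 0, "dz": 0, "gripper": -1}, {"rx": 0, "ry": 0, "rz": 0, "dx": 0, "dy": 0, "dz": 0, "gripper": -1}]'

```text
clock: 29.85
tcp_pos: [0.6364, -0.0002, 0.1695]
orientation: [3.138, 0.154, -0.003]
contact_force: [-0.0, -0.7, -1.6]
grip_width: 0.0547
gripper_force: 64.4
```

Run:
```python
from h import *
go(.61,.316,.17,np.radians(93))
```

```text
t29.85 tcp [ 6.364e-01 -2.000e-04  1.695e-01] x [ 0.995  0.098 -0.002] y [ 0.098 -0.995 -0.   ] z [-0.002 -0.    -1.   ] w0.0547 F [-0.  -0.7 -1.6]
move tool mm [   4.6 -317.3   -0.5]
tool rz deg 2.602692734420941
```

>>> step_arm --moves '[{"rx": 0, "ry": 0, "rz": 0, "dx": 0, "dy": -10, "dz": 0, "gripper": -1}, {"rx": 0, "ry": 0, "rz": 0, "dx": 0, "dy": -22, "dz": 0, "gripper": -1}, {"rx": 0, "ry": 0, "rz": 0, "dx": 1, "dy": -35, "dz": 0, "gripper": -1}, {"rx": 0, "ry": 0, "rz": 0, "dx": 1, "dy": -42, "dz": 0, "gripper": -1}, {"rx": 0, "ry": 0, "rz": 0, "dx": 1, "dy": -42, "dz": 0, "gripper": -1}, {"rx": 0, "ry": 0, "rz": 0, "dx": 1, "dy": -42, "dz": 0, "gripper": -1}, {"rx": 0, "ry": 0, "rz": 0, "dx": 1, "dy": -42, "dz": 0, "gripper": -1}, {"rx": 0, "ry": 0, "rz": 0, "dx": 0, "dy": -36, "dz": 0, "gripper": -1}, {"rx": 0, "ry": 0, "rz": 0, "dx": 0, "dy": -28, "dz": 0, "gripper": -1}, {"rx": 0, "ry": 0, "rz": 2.5, "dx": 0, "dy": -18, "dz": 0, "gripper": -1}, {"rx": 0, "ry": 0, "rz": 0, "dx": 0, "dy": 0, "dz": 0, "gripper": -1}, {"rx": 0, "ry": 0, "rz": 0, "dx": 0, "dy": 0, "dz": 0, "gripper": -1}]'

```text
clock: 31.35
tcp_pos: [0.611, 0.3155, 0.1704]
orientation: [3.139, 0.086, -0.001]
contact_force: [0.5, -1.2, -2.5]
grip_width: 0.055
gripper_force: 64.4
```

Run:
```python
from h import *
go(.61,.316,.0994,np.radians(93))
w=r.grab_frame('wrist');c=r.camera_info('wrist')
P=[(.61+a*np.cos(.052)-b*np.sin(.052),.316+a*np.sin(.052)+b*np.cos(.052),.052) for a,b in((.065,.083),(.065,-.083),(-.065,-.083),(-.065,.083))]
cv2.polylines(w,[proj('',P,c).astype(int).reshape(-1,1,2)],True,(0,0,255),1)
cv2.imwrite('pics/s11.png',w)
```

```text
t31.35 tcp [0.611  0.3155 0.1704] x [ 0.998  0.055 -0.   ] y [ 0.055 -0.998  0.001] z [-0.    -0.001 -1.   ] w0.0550 F [ 0.5 -1.2 -2.5]
move tool mm [-1.  -0.6 71. ]
tool rz deg 0.15177541072227996
```

View pics/s11.png

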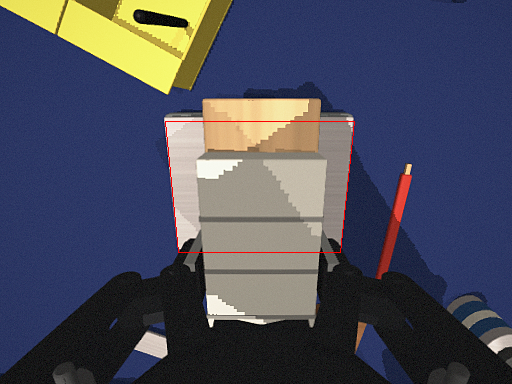

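The red outline of my pan estimate matches the pan to within ~3 mm. Now lowering.

>>> step_arm --moves '[{"rx": 0, "ry": 0, "rz": 0, "dx": 1, "dy": 0, "dz": 15, "gripper": -1}, {"rx": 0, "ry": 0, "rz": 0, "dx": 0, "dy": 0, "dz": 25, "gripper": -1}, {"rx": 0, "ry": 0, "rz": 0, "dx": 0, "dy": 0, "dz": 15, "gripper": -1}, {"rx": 0, "ry": 0, "rz": 0, "dx": 0, "dy": 0, "dz": 8, "gripper": -1}, {"rx": 0, "ry": 0, "rz": 0, "dx": 0, "dy": 0, "dz": 4, "gripper": -1}, {"rx": 0, "ry": 0, "rz": 0, "dx": 0, "dy": 0, "dz": 2, "gripper": -1}, {"rx": 0, "ry": 0, "rz": 0, "dx": 0, "dy": 0, "dz": 0, "gripper": -1}, {"rx": 0, "ry": 0, "rz": 0, "dx": 0, "dy": 0, "dz": 0, "gripper": -1}]'

```text
clock: 32.4
tcp_pos: [0.6126, 0.3161, 0.1023]
orientation: [-3.14, -0.085, -0.001]
contact_force: [-1.4, -0.8, -2.5]
grip_width: 0.0553
gripper_force: 64.4
```

>>> step_arm --moves '[{"rx": 0, "ry": 0, "rz": 0, "dx": 0, "dy": 0, "dz": 1, "gripper": -1}, {"rx": 0, "ry": 0, "rz": 0, "dx": 0, "dy": 0, "dz": 1, "gripper": -1}, {"rx": 0, "ry": 0, "rz": 0, "dx": 0, "dy": 0, "dz": 1, "gripper": -1}, {"rx": 0, "ry": 0, "rz": 0, "dx": 0, "dy": 0, "dz": 0, "gripper": -1}, {"rx": 0, "ry": 0, "rz": 0, "dx": 0, "dy": 0, "dz": 0, "gripper": -1}]'

```text
clock: 33.02
tcp_pos: [0.6123, 0.3159, 0.0994]
orientation: [-3.14, -0.085, -0.0]
contact_force: [-2.4, -1.7, 5.8]
grip_width: 0.0549
gripper_force: 65.0
```

Contact made, so release and retreat.

>>> step_arm --moves '[{"rx": 0, "ry": 0, "rz": 0, "dx": 0, "dy": 0, "dz": 0, "gripper": 1}, {"rx": 0, "ry": 0, "rz": 0, "dx": 0, "dy": 0, "dz": 0, "gripper": 1}, {"rx": 0, "ry": 0, "rz": 0, "dx": 0, "dy": 0, "dz": 0, "gripper": 1}, {"rx": 0, "ry": 0, "rz": 0, "dx": 0, "dy": 0, "dz": 0, "gripper": 1}, {"rx": 0, "ry": 0, "rz": 0, "dx": 0, "dy": 0, "dz": -15, "gripper": 1}, {"rx": 0, "ry": 0, "rz": 0, "dx": 0, "dy": 0, "dz": -40, "gripper": 1}, {"rx": 0, "ry": 0, "rz": 0, "dx": 0, "dy": 0, "dz": -50, "gripper": 1}, {"rx": 0, "ry": 0, "rz": 0, "dx": 0, "dy": 0, "dz": -30, "gripper": 1}, {"rx": 0, "ry": 0, "rz": 0, "dx": 0, "dy": 30, "dz": 0, "gripper": 1}, {"rx": 0, "ry": 0, "rz": 0, "dx": 0, "dy": 50, "dz": 0, "gripper": 1}, {"rx": 0, "ry": 0, "rz": 0, "dx": 0, "dy": 50, "dz": 0, "gripper": 1}, {"rx": 0, "ry": 0, "rz": 0, "dx": 0, "dy": 50, "dz": 0, "gripper": 1}, {"rx": 0, "ry": 0, "rz": 0, "dx": 0, "dy": 20, "dz": 0, "gripper": 1}, {"rx": 0, "ry": 0, "rz": 0, "dx": 0, "dy": 0, "dz": 0, "gripper": 1}, {"rx": 0, "ry": 0, "rz": 0, "dx": 0, "dy": 0, "dz": 0, "gripper": 1}, {"rx": 0, "ry": 0, "rz": 0, "dx": 0, "dy": 0, "dz": 0, "gripper": 1}]'

```text
clock: 35.02
tcp_pos: [0.6229, 0.1188, 0.2339]
orientation: [-3.139, -0.09, 0.0]
contact_force: [0.4, 0.2, -0.6]
grip_width: 0.0851
gripper_force: 0.0
```

Run:
```python
from h import *
t=r.grab_frame('top'); s=cv2.resize(t[95:275,80:400],None,fx=2.5,fy=2.5,interpolation=cv2.INTER_CUBIC)
cv2.imwrite('pics/s12.png',s)
```

```text
(no output)
```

View pics/s12.png

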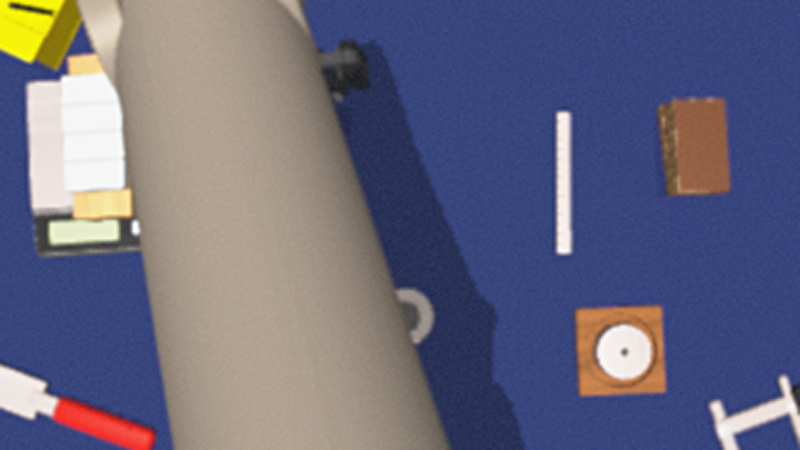

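The final view shows the sample on the pan at (95,135), the caul on the pile at (700,146), the large weight in its recess at (624,352) and the can upright at (410,316).

```bash
python3 -c "
from bench import r
print(r.hand_in())"
```

```text
the job is handed in; nothing more can be done
None
```

The job is handed in, with no verdict returned: both weights are in their recesses, the caul is on the pile, the sample stands white side up on the pan, and the can is still upright, all as seen in the camera views.

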